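# Put the mixed-up hardware back in its sample trays

### The arm

A 6-joint arm with a two-finger parallel gripper is mounted at the origin on a cart in front of the work surface, level with it; the furniture and walls round the work are solid. World frame = base frame: x ahead of the robot, y to its left, z up, the work surface at z = 0. Lengths are in m, angles in rad, forces in N, time in s.
With the tool pointing down it reaches from about 0.35 to 0.775 m from the base axis. Payload 5.5 kg.
Tool frame: the origin (TCP) lies midway between the tips of the shut fingers; the grasp point (between the pads) lies 19 mm behind it; z points along the fingers, x is the direction in which the jaws open and shut, and the axes are right-handed (so a half turn about z gives the same grasp; the last joint's range is limited). The gripper opens to 85 mm and grips with 20 to 120 N. Pads are 22 mm wide; open, the fingers measure 114 mm over their backs; the gripper's body (76 mm by 85 mm) begins 54 mm behind the grasp point. The pads swing forward as they close: fully open they stand 13 mm farther back than shut.
Start: joints at [1.096, 0.313, 0.046, 1.304, 0, 1.431], TCP at [0.189, 0.543, 0.231] pointing down, gripper open.
Joint ranges: [-2.76, 2.76], [-0.86, 1.69], [-1.03, 1.26], [-2.2, 2.34], [-1.47, 1.5], [-3.14, 3.14]. Speed limits (rad/s): [2.57, 2.57, 3.14, 3.14, 3.14, 3.14].

### API

Orientations are given as a unit quaternion [w, x, y, z].
In Python, from workcell import env gives the robot as it stands. The module is installed in compiled form; this text tells all that it offers.
- The arm moves only by the tool apply_moves, never from a script. Its argument "moves" is a list of rows, each a list of 3 entries, a list of its own where there are three numbers: the shift along the tool's x, y, z in cm, then the turn about the tool's z in degrees, then the opening, from 0 (shut) to 1 (fully open). In form: [[[x, y, z], yaw, gripper], ...]. A call has exactly 10 rows; each row is the pose to reach, as a shift and turn from the pose commanded when the call began, along the tool's axes at that moment; what a row does not reach only later rows make up. A row lasts 1/8 s, in which the tool goes at most 62.5 mm and 10.7 degrees, less where a joint would pass 70% of its speed; a pose out of reach is approached as far as the arm can. A call with a gripper value outside its range is refused whole. The fingers move at their own pace and stop on an object; "squeeze" is the grip in N (left out, the last holds). Time passes only in rows, so rows that repeat a pose let the fingers close, or fill a call up. It gives the time, the measured TCP pose, the force and the opening at its end, in the units of the state.
- env.get_state(): the state, without advancing time (a new reading comes with each control period).
- env.read_camera(name): name is "side" or "top"; returns a dict with "pixels" (400x640x3 uint8, red, green, blue), "fov_y" (degrees; the focal length in pixels is half the picture's height over the tangent of half this angle, whatever the lens; pixels are square), "cx", "cy" (the principal point, pixels), "world_from_camera" (4x4, takes a point from camera to world coordinates). Camera axes: x right, y down, z forward; pixel columns grow to the right and rows downward; lengths in m; the calibration is good to about 2 mm. A picture is of the moment at which its call begins. There is no depth.
- env.hand_in(): hands the job in, once; it reports no verdict.
The state is a dict: "clock": time; "joint_pos": joint angles; "qvel": joint speeds; "tau": joint torques, N m; "tcp_pos": TCP position; "orientation": TCP orientation; "wrist_force": force on the tool from outside, world axes, zero at the start; "ft_torque": the same for the moment, N m; "finger_gap": finger opening in m.
Only numpy, scipy, OpenCV 4.12 (cv2) and the standard library are available. Lean on these libraries where they do the work, as an engineer would, in place of code of your own. Each camera call takes 0.05 s, during which the arm holds its last target.

### The job

The bolt, the wing nut and the star knob lie in one another's trays. Each of the three marked trays carries a sample fixed on its ledge: move every loose part to the tray that shows the same part, set flat in the middle of the well on the cork disc, the knob standing on its head with the stud up. Use the empty tray without a sample as the resting place on the way, never lay a part on the bare bench, and leave the pliers and the blue screwdriver beside the trays where they are.

Things in the scene. Friction and masses are not known exactly. Their poses are not given: they have to be found in the camera images.
- hex_bolt: the loose steel hex bolt, lying in a tray well: 56 mm long along its y axis, 15 mm wide along x, 17 mm high, head at one end, 35 g. Origin: the middle of its length and width, at its underside; z up.
- wing_nut: the loose steel wing nut, standing on its flat round base in a tray well: round body 17 mm across and 11 mm high in the middle, two wings 4 mm thick along its y axis, 40 to 44 mm from tip to tip and 20 mm high, 18 g. Grip it across the round body, along its x axis. Origin: centre of the underside; z up.
- star_knob: the loose black star knob standing on its head in a tray well, its steel stud pointing straight up: head 36 mm across and 14 mm high, collar 18 mm across up to 18 mm, stud 8 mm across up to 40 mm, 30 g. Origin: centre of the underside of the head (the stud stands within 1 mm of it); z up along the stud.
- bolt_tray: the bolt's tray: plywood tray fixed to the bench. Well 84 x 84 mm inside, floor 4 mm and rim 10 mm above the bench, walls 4 mm, cork disc 48 mm across in the middle. On its far side (+x) a ledge 44 mm wide, 14 mm high, middle at x = +68 mm. Origin: under the middle of the well, at bench level; z up. A hex bolt like the loose one is fixed on the ledge as sample, up to 31 mm high.
- wing_nut_tray: the wing nut's tray: plywood tray fixed to the bench. Well 84 x 84 mm inside, floor 4 mm and rim 10 mm above the bench, walls 4 mm, cork disc 48 mm across in the middle. On its far side (+x) a ledge 44 mm wide, 14 mm high, middle at x = +68 mm. Origin: under the middle of the well, at bench level; z up. A wing nut like the loose one is fixed on the ledge as sample, up to 35 mm high.
- knob_tray: the star knob's tray: plywood tray fixed to the bench. Well 84 x 84 mm inside, floor 4 mm and rim 10 mm above the bench, walls 4 mm, cork disc 48 mm across in the middle. On its far side (+x) a ledge 44 mm wide, 14 mm high, middle at x = +68 mm. Origin: under the middle of the well, at bench level; z up. A star knob like the loose one is fixed on the ledge as sample, stud up, up to 54 mm high.
- spare_tray: the spare tray, empty at the start: plywood tray fixed to the bench. Well 84 x 84 mm inside, floor 4 mm and rim 10 mm above the bench, walls 4 mm, cork disc 48 mm across in the middle. On its far side (+x) a ledge 44 mm wide, 14 mm high, middle at x = +68 mm. Origin: under the middle of the well, at bench level; z up. Its ledge is bare: no sample.
- pliers: pliers with green handles, 158 x 52 x 12 mm, lying loose on the bench to the right of the trays; leave alone. Origin: middle, at the underside; the length is its y axis.
- blue_screwdriver: screwdriver with a blue handle, 186 x 27 x 27 mm, lying loose on the bench on the robot's side of the trays; leave alone. Origin: middle, at the underside; the length is its y axis.
There are look-alikes about, which are no part of the job. Of the things that look like the star_knob, the smaller one is meant.

How it is judged:
By the outcome, as a careful person would: the job done as asked, in the order asked, and still so for the second after the job is handed in, with the robot touching nothing.
It also fails if it takes over 101 s, if anything falls off the work surface, if the arm or the gripper's body presses on something with over 40 N, if the wrist force passes 120 N, or if a joint passes its speed limit or range.

## Working session

There is one attempt and no reset: what is moved stays moved. The work goes in short steps, Python scripts to look and compute and a tool call to move; the robot and the scene stay as the last step left them, time stands still between calls to the robot, and variables do not carry over. Pictures are saved under pics/ and viewed, and the job is handed in when it is done.

Besides the shell and the picture viewer there is one more tool, called as a command line: name --argument value ..., lists and objects as JSON in quotes. apply_moves: Moves the arm, as the interface text tells. Its arguments: {"type":"object","properties":{"moves":{"type":"array","items":{"type":"array"}},"squeeze":{"type":"number"}},"required":["moves"]}

```bash
mkdir -p pics
cat > h.py <<'E'
import numpy as np, cv2
from workcell import env
def shot(n,f):
    c=env.read_camera(n); cv2.imwrite(f'pics/{f}.png',c['pixels'][:,:,::-1]); np.save(f'pics/{f}.npy',c,allow_pickle=True); return c
def load(f): return np.load(f'pics/{f}.npy',allow_pickle=True).item()
def fl(c): return 200/np.tan(np.radians(c['fov_y'])/2)
def ray(c,u,v,z):
    f=fl(c);T=np.array(c['world_from_camera']); d=T[:3,:3]@np.array([(u-c['cx'])/f,(v-c['cy'])/f,1]); o=T[:3,3]
    return o+d*(z-o[2])/d[2]
def proj(c,p):
    f=fl(c);T=np.linalg.inv(np.array(c['world_from_camera'])); q=T[:3,:3]@np.array(p)+T[:3,3]
    return f*q[0]/q[2]+c['cx'], f*q[1]/q[2]+c['cy']
E
python3 - <<'E'
from h import *
for n in('top','side'):
    c=shot(n,n+'0'); print(n,c['fov_y'],c['cx'],c['cy'],np.round(c['world_from_camera'],3).tolist())
print(env.get_state())
E
```

```text
top 52.43913672115459 314.54748432076406 204.46869622996365 [[0.023, -0.989, 0.149, 0.428], [-0.999, -0.026, -0.018, -0.022], [0.022, -0.149, -0.989, 0.91], [0.0, 0.0, 0.0, 1.0]]
side 50.91965103392278 325.74770899059206 202.6358251518764 [[-0.993, -0.083, 0.088, 0.49], [-0.119, 0.568, -0.814, 0.723], [0.018, -0.819, -0.574, 0.578], [0.0, 0.0, 0.0, 1.0]]
{'clock': 0.1, 'joint_pos': array([ 1.09638582e+00,  3.13974950e-01,  4.50840785e-02,  1.30362554e+00,
       -2.55106835e-05,  1.43121763e+00]), 'qvel': array([-0.00076638, -0.00252029,  0.00228831,  0.00141601, -0.0019972 ,
        0.00191093]), 'tau': array([ 3.01095271e-03, -4.81722593e+01,  2.99245888e+01,  1.26922419e-02,
       -1.59567699e-04,  4.29189399e-06]), 'tcp_pos': array([0.18873823, 0.54264242, 0.23046633]), 'orientation': array([ 4.07255424e-04,  8.15048871e-01,  5.79391576e-01, -7.57615763e-04]), 'wrist_force': array([-0.9459283 , -0.06171215,  0.58296548]), 'ft_torque': array([ 0.023524  , -0.04360971, -0.01589009]), 'finger_gap': 0.08550952452335606}
```

View pics/top0.png

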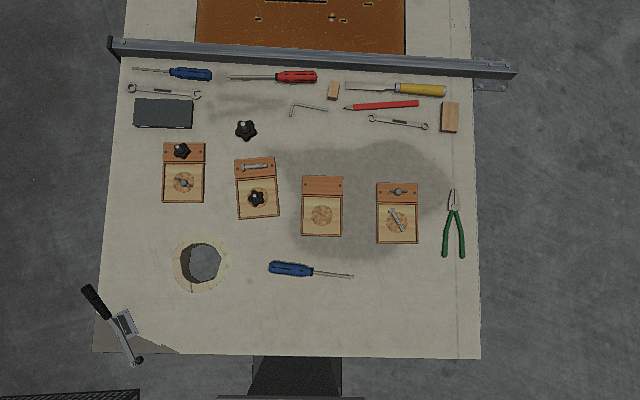

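View pics/side0.png

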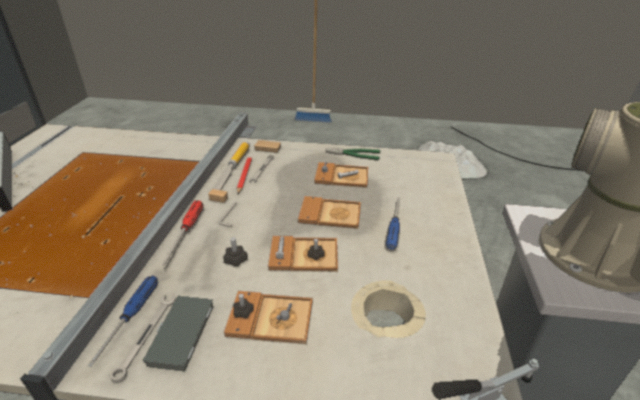

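Run:
```python
from h import *
c=load('top0')['pixels'][:,:,::-1]
a=cv2.resize(c[135:255,150:290],None,fx=5.5,fy=5,interpolation=cv2.INTER_CUBIC);cv2.imwrite('pics/zA.png',cv2.resize(c[135:230,150:290],None,fx=5.5,fy=5.5,interpolation=cv2.INTER_CUBIC))
cv2.imwrite('pics/zB.png',cv2.resize(c[170:255,295:425],None,fx=6,fy=6,interpolation=cv2.INTER_CUBIC))
```

```text
(no output)
```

View pics/zA.png

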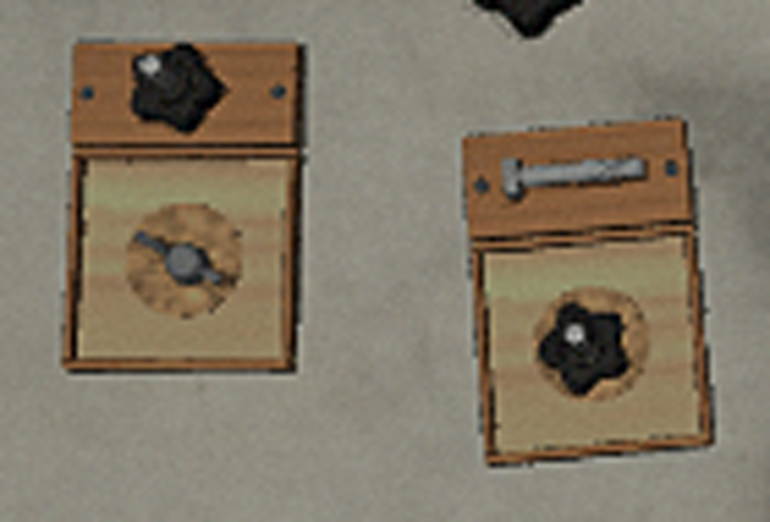

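View pics/zB.png

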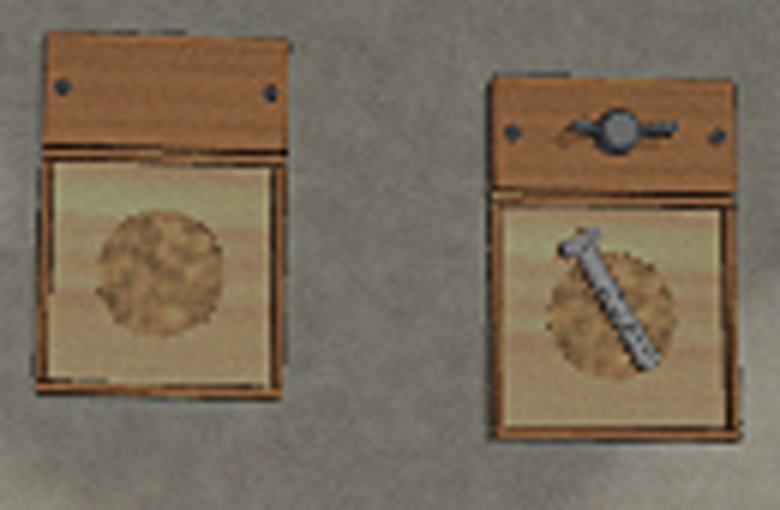

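Run:
```python
from h import *
c=load('top0')
def pa(p,s,o): return ((p[0]+.5)/s-.5+o[0],(p[1]+.5)/s-.5+o[1])
A=(5.5,(150,135));B=(6,(295,170))
T={'knobT':(A,[(64,371),(294,371),(298,42),(75,42)],(184,260)),
'boltT':(A,[(488,465),(712,444),(686,118),(463,136)],(592,345)),
'spare':(B,[(37,394),(280,398),(289,38),(45,32)],(160,273)),
'wingT':(B,[(492,438),(738,438),(734,80),(491,77)],(612,316))}
for n,(z,q,d) in T.items():
    P=[ray(c,*pa(p,*z),h)[:2] for p,h in zip(q,(.01,.01,.014,.014))]
    w1=np.linalg.norm(P[1]-P[0]);w2=np.linalg.norm(P[2]-P[3]);L=np.linalg.norm((P[2]+P[3]-P[0]-P[1])/2)
    ax=(P[2]+P[3]-P[0]-P[1])/2; ax/=np.linalg.norm(ax)
    ay=(P[0]-P[1]+P[3]-P[2])
    front=(P[0]+P[1])/2; ctr=front+.046*ax
    print(n,'w',w1.round(4),w2.round(4),'L',L.round(4),'yaw x',np.degrees(np.arctan2(ax[1],ax[0])).round(1),'from y',np.degrees(np.arctan2(-ay[0],ay[1])).round(1),'ctr',ctr.round(4),'disc',ray(c,*pa(d,*z),.004)[:2].round(4))
# cork discs by fit of dark-ish mask omitted
for n,z,p,h in [('wing body',A,(184,262),.016),('tip1',A,(138,236),.024),('tip2',A,(234,282),.024),('bolt head',B,(580,242),.013),('tail',B,(650,362),.013),('bolt headL',B,(560,253),.013),('headR',B,(598,235),.013),('stud',A,(575,333),.045),('head',A,(587,348),.016),('sample stud',A,(150,65),.054),('big knob',(1,(0,0)),(246,130),.02)]:
    print(n,ray(c,*pa(p,*z),h).round(4))
```

```text
knobT w 0.0925 0.0913 L 0.1367 yaw x 2.3 from y 1.6 ctr [0.6079 0.2581] disc [0.6089 0.2594]
boltT w 0.0906 0.0917 L 0.1357 yaw x 6.7 from y 6.7 ctr [0.578  0.0902] disc [0.5781 0.0908]
spare w 0.0898 0.0918 L 0.1355 yaw x -0.1 from y 0.3 ctr [ 0.5409 -0.0547] disc [ 0.5414 -0.0544]
wingT w 0.0914 0.0919 L 0.1348 yaw x 0.4 from y 1.1 ctr [ 0.5296 -0.2236] disc [ 0.5296 -0.2244]
wing body [0.6057 0.2556 0.016 ]
tip1 [0.6143 0.2723 0.024 ]
tip2 [0.5965 0.2326 0.024 ]
bolt head [ 0.556  -0.2106  0.013 ]
tail [ 0.5118 -0.2364  0.013 ]
bolt headL [ 0.5517 -0.2031  0.013 ]
headR [ 0.5588 -0.2173  0.013 ]
stud [0.5759 0.0925 0.045 ]
head [0.5748 0.0913 0.016 ]
sample stud [0.6767 0.2627 0.054 ]
big knob [0.7296 0.1211 0.02  ]
```

```bash
cat >> h.py <<'E'
from scipy.spatial.transform import Rotation as R
def go(x,y,z,ang=None):
    s=env.get_state();w,a,b,d=s['orientation'];r=R.from_quat([a,b,d,w]);M=r.as_matrix()
    cur=np.degrees(np.arctan2(M[1,0],M[0,0]))
    sh=M.T@(np.array([x,y,z])-s['tcp_pos'])*100
    yaw=None if ang is None else ((cur-ang+90)%180-90)
    print('t',round(s['clock'],2),'tcp',s['tcp_pos'].round(4),'ang',round(cur,1),'tilt',np.round(M[:,2],3),'gap',round(s['finger_gap'],4),'F',s['wrist_force'].round(1),'j6',s['joint_pos'][5].round(2),'| shift cm',sh.round(2),'yaw',yaw)
E
python3 -c "
from h import *
go(.5755,.092,.15,90)
c=load('side0')
for p in [(.5759,.0925,.044),(.5335,-.2235,.013),(.6057,.2556,.016),(.5414,-.0544,.004)]: print(proj(c,p))"
python3 - <<'E'
import cv2
c=cv2.imread('pics/side0.png')
cv2.imwrite('pics/zS.png',cv2.resize(c[155:345,220:375],None,fx=3.1,fy=3.1,interpolation=cv2.INTER_CUBIC))
E
```

```text
t 0.1 tcp [0.1887 0.5426 0.2305] ang 70.8 tilt [-0.001 -0.002 -1.   ] gap 0.0855 F [-0.9 -0.1  0.6] j6 1.43 | shift cm [-29.84  51.34   8.09] yaw -19.18443797372484
(np.float64(316.0106173149739), np.float64(239.14136151904748))
(np.float64(348.71824324485266), np.float64(172.58660687572896))
(np.float64(285.26371495014286), np.float64(311.5510642947895))
(np.float64(339.5969542621026), np.float64(213.11435622705346))
```

View pics/zS.png

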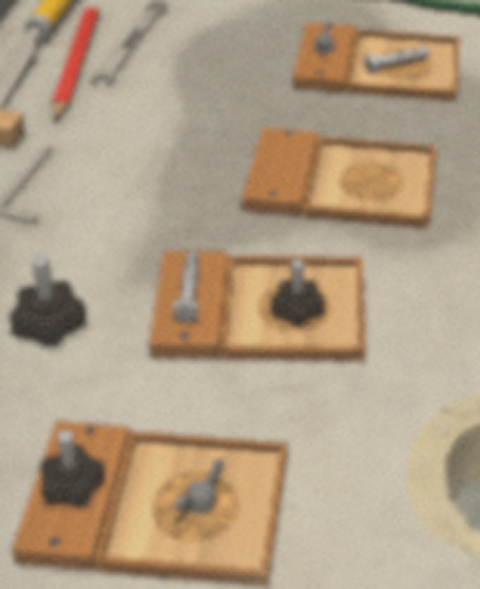

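apply_moves --moves '[[[-3,5,0],-2,0.4],[[-6,10,0],-4,0.4],[[-9,15.5,0.5],-6,0.4],[[-12,20.5,1],-8,0.4],[[-15,25.5,1.5],-10,0.4],[[-18,31,2],-12,0.4],[[-21,36,2.5],-14,0.4],[[-24,41,3],-16,0.4],[[-27,46,3.5],-18,0.4],[[-29.8,51.3,4],-19.2,0.4]]' --squeeze 30

```text
clock: 1.35
tcp_pos: [0.5762, 0.0914, 0.1908]
orientation: [-0.0, 0.707, 0.707, -0.0]
wrist_force: [0.6, 1.4, 0.7]
finger_gap: 0.034
```

```bash
python3 -c "
from h import *
go(.5755,.092,.08,90)
shot('top','t1');c=shot('side','s1')
c=c['pixels'][:,:,::-1];cv2.imwrite('pics/s1z.png',cv2.resize(c[120:320,200:420],None,fx=3,fy=3))
"
```

```text
t 1.35 tcp [0.5762 0.0914 0.1908] ang 90.1 tilt [-0.001  0.    -1.   ] gap 0.034 F [0.6 1.4 0.7] j6 0.02 | shift cm [ 0.05 -0.07 11.08] yaw 0.05160007081778417
```

View pics/s1.png

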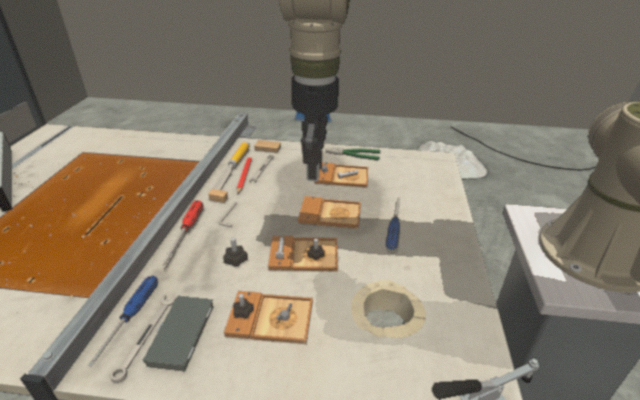

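apply_moves --moves '[[[0,0,4],0,0.4],[[0,0,8],0,0.4],[[0,0,11],0,0.4],[[0,0,13.5],0,0.4],[[0,0,15.5],0,0.4],[[0,0,16.5],0,0.4],[[0,0,16.5],0,0.4],[[0,0,16.5],0,0],[[0,0,16.5],0,0],[[0,0,16.5],0,0]]'

```text
clock: 2.7
tcp_pos: [0.5761, 0.0931, 0.027]
orientation: [0.0, 0.707, 0.707, 0.001]
wrist_force: [-0.1, -0.3, 1.9]
finger_gap: 0.0063
```

```bash
python3 -c "
from h import *
go(.5755,.092,.08,90)
c=shot('side','s2')
c=c['pixels'][:,:,::-1];cv2.imwrite('pics/s2z.png',cv2.resize(c[160:300,240:420],None,fx=4,fy=4))
"
```

```text
t 2.7 tcp [0.5761 0.0931 0.027 ] ang 90.0 tilt [ 0.001  0.    -1.   ] gap 0.0063 F [-0.1 -0.3  1.9] j6 0.02 | shift cm [-0.11 -0.05 -5.3 ] yaw 0.012448467950136433
```

View pics/s2z.png

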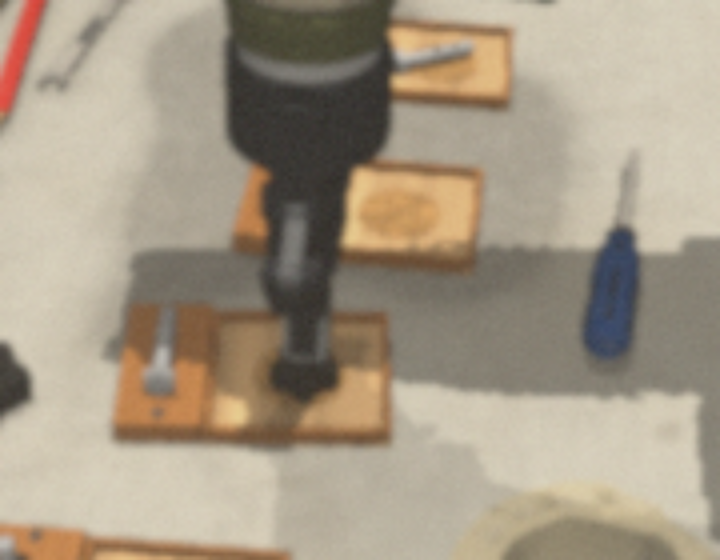

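apply_moves --moves '[[[0,0,-1],0,0],[[0,0,-2.5],0,0],[[0,0,-5],0,0],[[0,0,-8],0,0],[[0,0,-10],0,0],[[-3,-1,-10],0,0],[[-7,-2,-10],0,0],[[-11,-3,-10],0,0],[[-14.7,-3.5,-10],0,0],[[-14.7,-3.5,-10],0,0]]'

```text
clock: 4.0
tcp_pos: [0.5408, -0.0562, 0.1276]
orientation: [0.001, 0.708, 0.706, 0.0]
wrist_force: [-0.7, 0.5, -1.0]
finger_gap: 0.0064
```

```bash
python3 -c "
from h import *
go(.5414,-.0544,.027,90)
c=shot('side','s3')
c=c['pixels'][:,:,::-1];cv2.imwrite('pics/s3z.png',cv2.resize(c[130:270,240:420],None,fx=4,fy=4))
"
```

```text
t 4.0 tcp [ 0.5408 -0.0562  0.1276] ang 89.8 tilt [ 0.002 -0.001 -1.   ] gap 0.0064 F [-0.7  0.5 -1. ] j6 -0.25 | shift cm [ 0.19  0.05 10.05] yaw -0.2045198072798371
```

View pics/s3z.png

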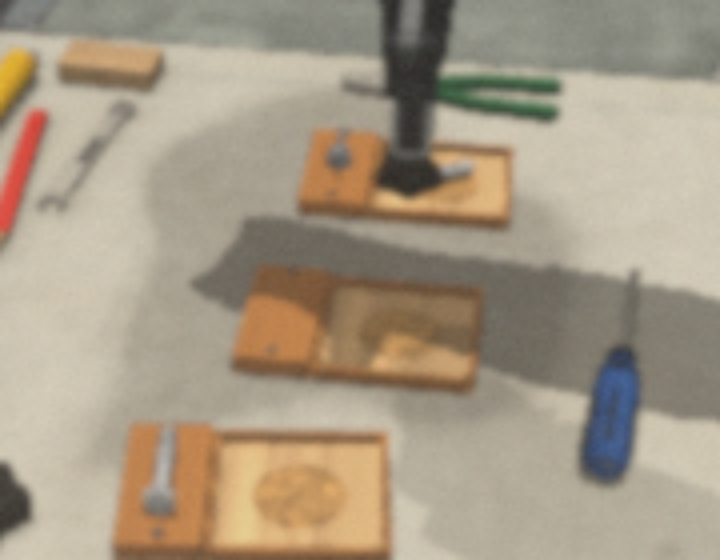

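apply_moves --moves '[[[0.1,0,4],0,0],[[0.1,0,7],0,0],[[0.1,0,9],0,0],[[0.1,0,9.7],0,0],[[0.1,0,10],0,0],[[0.1,0,10],0,0],[[0.1,0,10],0,0.2],[[0.1,0,10],0,0.4],[[0.1,0,10],0,0.4],[[0.1,0,8],0,0.4]]'

```text
clock: 5.3
tcp_pos: [0.5392, -0.0526, 0.0452]
orientation: [-0.001, 0.707, 0.707, -0.001]
wrist_force: [-0.0, 0.3, -0.2]
finger_gap: 0.0344
```

```bash
python3 -c "
from h import *
go(.534,-.2235,.10,120.3)
"
```

```text
t 5.3 tcp [ 0.5392 -0.0526  0.0452] ang 90.0 tilt [-0.003  0.001 -1.   ] gap 0.0344 F [-0.   0.3 -0.2] j6 -0.25 | shift cm [-17.08  -0.54  -5.5 ] yaw -30.29111247778789
```

apply_moves --moves '[[[0,0,-3],0,0.4],[[0,0,-6.5],0,0.4],[[-3,-0.1,-6.5],-6,0.4],[[-7,-0.3,-6.5],-14,0.4],[[-11,-0.5,-6.5],-22,0.4],[[-14.5,-0.6,-6.5],-30,0.4],[[-16.9,-0.7,-6.5],-30.3,0.4],[[-16.9,-0.7,-6.5],-30.3,0.4],[[-16.9,-0.7,-4.5],-30.3,0.4],[[-16.9,-0.7,-4.5],-30.3,0.4]]'

```text
clock: 6.55
tcp_pos: [0.5324, -0.2204, 0.0899]
orientation: [-0.002, 0.497, 0.868, 0.0]
wrist_force: [-1.3, 0.5, -0.7]
finger_gap: 0.0343
```

```bash
python3 -c "
from h import *
go(.534,-.2235,.007,120.3)
c=shot('side','s4')
c=c['pixels'][:,:,::-1];a=cv2.resize(c[130:250,300:400],None,fx=4,fy=4)
c=shot('top','t4')['pixels'][:,:,::-1];b=cv2.resize(c[165:285,300:440],None,fx=4,fy=4)
cv2.imwrite('pics/m4.png',np.hstack([a,b])[:,:800]);cv2.imwrite('pics/t4b.png',b)
"
```

```text
t 6.55 tcp [ 0.5324 -0.2204  0.0899] ang 120.3 tilt [-0.003  0.002 -1.   ] gap 0.0343 F [-1.3  0.5 -0.7] j6 -1.06 | shift cm [-0.38 -0.01  8.29] yaw 0.046500173144508494
```

View pics/m4.png

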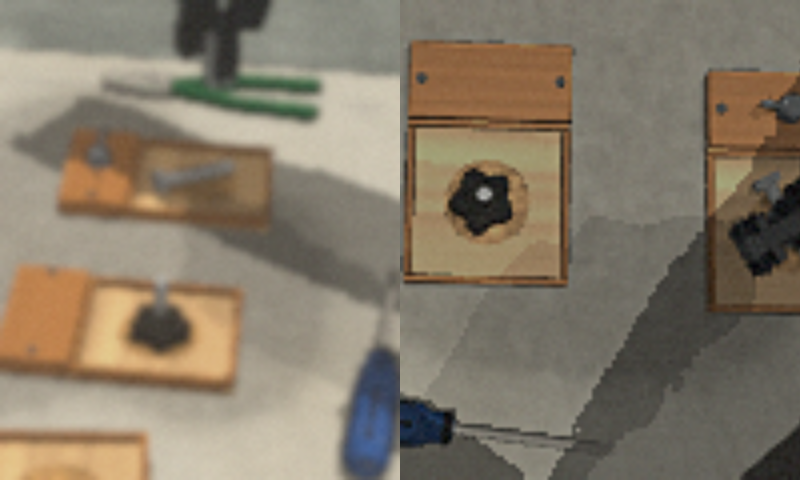

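```bash
cat >> h.py <<'E'
def avg(n=5):
    P=[]
    for i in range(n):
        env.read_camera('top');P.append(env.get_state()['tcp_pos'])
    P=np.array(P);print('avg',P.mean(0).round(4),P.std(0).round(4))
E
python3 -c "
from h import *
avg(6)
go(.534,-.2235,.007,120.3)
"
```

```text
avg [ 0.5341 -0.2217  0.092 ] [0.0001 0.0002 0.0001]
t 6.95 tcp [ 0.534  -0.2219  0.0918] ang 120.3 tilt [ 0.001 -0.    -1.   ] gap 0.0344 F [ 0.   0.2 -0.8] j6 -1.06 | shift cm [-0.13 -0.09  8.48] yaw 0.03211517230569427
```

apply_moves --moves '[[[-0.1,-0.1,3],0,0.4],[[-0.1,-0.1,5.5],0,0.4],[[-0.1,-0.1,7.5],0,0.4],[[-0.1,-0.1,8.2],0,0.4],[[-0.1,-0.1,8.5],0,0.4],[[-0.1,-0.1,8.5],0,0.4],[[-0.1,-0.1,8.5],0,0],[[-0.1,-0.1,8.5],0,0],[[-0.1,-0.1,8.5],0,0],[[-0.1,-0.1,8.5],0,0]]' --squeeze 40

```text
clock: 8.2
tcp_pos: [0.5341, -0.2237, 0.0073]
orientation: [0.001, 0.498, 0.867, 0.0]
wrist_force: [0.1, -0.3, 5.9]
finger_gap: 0.0136
```

apply_moves --moves '[[[0,0,-0.3],0,0],[[0,0,-1],0,0],[[0,0,-2],0,0],[[0,0,-3.5],0,0],[[0,0,-5.5],0,0],[[0,0,-8],0,0],[[0,0,-10],0,0],[[0,0,-12],0,0],[[0,0,-12],0,0],[[0,0,-12],0,0]]'

```text
clock: 9.45
tcp_pos: [0.5331, -0.2232, 0.1261]
orientation: [-0.0, 0.498, 0.867, 0.0]
wrist_force: [-0.3, -0.0, -0.5]
finger_gap: 0.0137
```

```bash
python3 -c "
from h import *
c=shot('side','s5')
c=c['pixels'][:,:,::-1];a=cv2.resize(c[70:190,300:400],None,fx=4,fy=4)
c=shot('top','t5')['pixels'][:,:,::-1];b=cv2.resize(c[165:285,360:460],None,fx=4,fy=4)
cv2.imwrite('pics/m5.png',np.hstack([a,b])[:,:800])
go(.5779,.0905,.127,120.3)
"
```

```text
t 9.55 tcp [ 0.5327 -0.2229  0.1254] ang 120.3 tilt [-0.001  0.001 -1.   ] gap 0.014 F [ 0.2 -0.5 -0.9] j6 -1.06 | shift cm [24.77 19.72 -0.14] yaw 0.018867284496650427
```

View pics/m5.png

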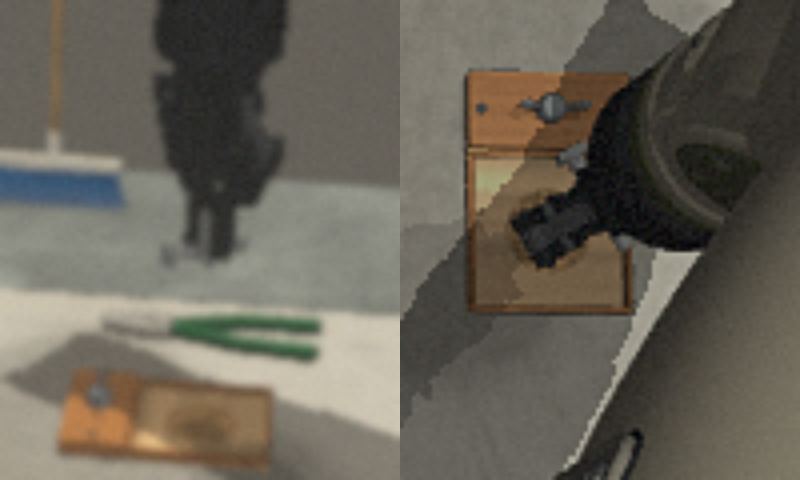

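apply_moves --moves '[[[2,1.6,0],0,0],[[5.5,4.4,0],0,0],[[9,7.2,0],0,0],[[13,10.3,0],0,0],[[17,13.5,0],0,0],[[20.5,16.3,0],0,0],[[23,18.3,0],0,0],[[24.7,19.7,0],0,0],[[24.7,19.7,0],0,0],[[24.7,19.7,2],0,0]]'

```text
clock: 10.8
tcp_pos: [0.5796, 0.0891, 0.1069]
orientation: [0.001, 0.497, 0.867, 0.0]
wrist_force: [-0.8, 0.3, 0.4]
finger_gap: 0.0137
```

```bash
python3 -c "
from h import *
avg(3)
c=shot('side','s6')
c=c['pixels'][:,:,::-1];a=cv2.resize(c[150:290,250:390],None,fx=5,fy=4)
cv2.imwrite('pics/m6.png',a)
go(.5779,.0905,.0075,120.3)
"
```

```text
avg [0.5771 0.0886 0.104 ] [0.0002 0.0001 0.0007]
t 11.0 tcp [0.578  0.0886 0.1058] ang 120.3 tilt [-0.002 -0.    -1.   ] gap 0.0138 F [-0.2  0.8  0. ] j6 -0.51 | shift cm [0.16 0.11 9.83] yaw -0.04125868605166261
```

View pics/m6.png

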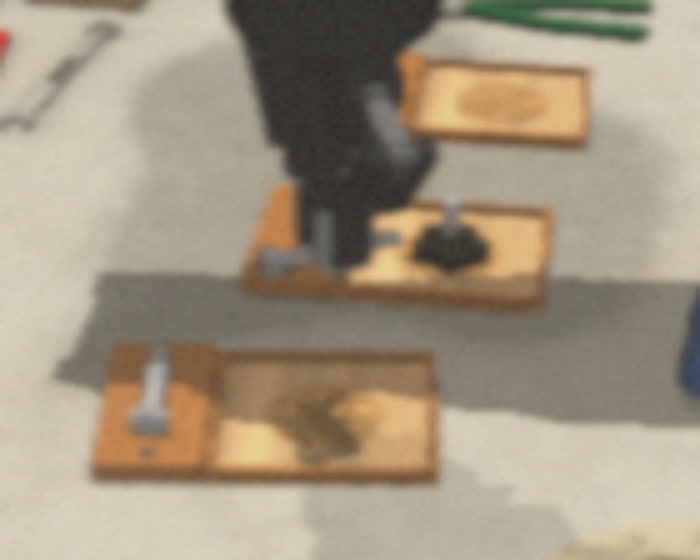

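apply_moves --moves '[[[0.15,0.1,3],0,0],[[0.15,0.1,6],0,0],[[0.15,0.1,8],0,0],[[0.15,0.1,9],0,0],[[0.15,0.1,9.5],0,0],[[0.15,0.1,9.7],0,0],[[0.15,0.1,9.75],0,0],[[0.15,0.1,9.75],0,0],[[0.15,0.1,9.75],0,0.3],[[0.15,0.1,9.75],0,0.4]]'

```text
clock: 12.25
tcp_pos: [0.579, 0.0912, 0.0091]
orientation: [0.0, 0.498, 0.867, 0.0]
wrist_force: [0.3, -0.5, -0.3]
finger_gap: 0.0345
```

apply_moves --moves '[[[0,0,-0.5],0,0.4],[[0,0,-2],0,0.4],[[0,0,-5],0,0.4],[[0,0,-8],0,0.4],[[0,0,-10],0,0.4],[[0,0,-11],0,0.4],[[0,0,-11],0,0.4],[[0,0,-11],0,0.4],[[0,0,-11],0,0.4],[[0,0,-11],0,0.4]]'

```text
clock: 13.5
tcp_pos: [0.5783, 0.0912, 0.118]
orientation: [-0.001, 0.498, 0.867, -0.0]
wrist_force: [0.1, -0.5, 0.2]
finger_gap: 0.0344
```

```bash
python3 -c "
from h import *
go(.6065,.2563,.10,155.9)
c=load('top0');
for p in [(.6057,.2556,.016)]:print(proj(c,p))
"
```

```text
t 13.5 tcp [0.5783 0.0912 0.118 ] ang 120.3 tilt [-0.001  0.    -1.   ] gap 0.0344 F [ 0.1 -0.5  0.2] j6 -0.51 | shift cm [12.83 10.77  1.8 ] yaw -35.584140152994294
(np.float64(183.05587655257366), np.float64(182.23971519635177))
```

```bash
python3 -c "
from h import *
c=load('side0')['pixels'][:,:,::-1];a=cv2.resize(c[290:345,250:320],None,fx=8,fy=8,interpolation=cv2.INTER_CUBIC)
cv2.imwrite('pics/w_s.png',a)
c=load('top0')['pixels'][:,:,::-1];a=cv2.resize(c[160:205,160:208],None,fx=12,fy=12,interpolation=cv2.INTER_CUBIC)
cv2.imwrite('pics/w_t.png',a)
"
```

```text
(no output)
```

View pics/w_s.png

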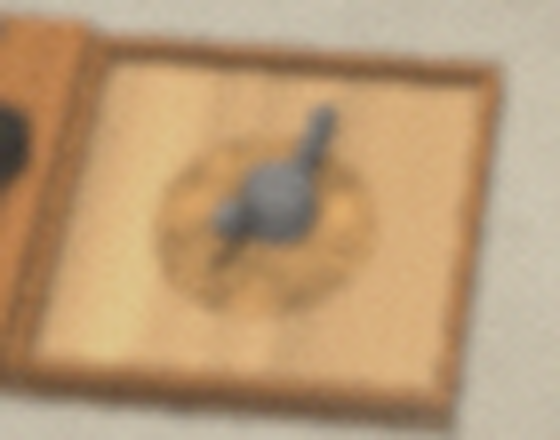

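View pics/w_t.png

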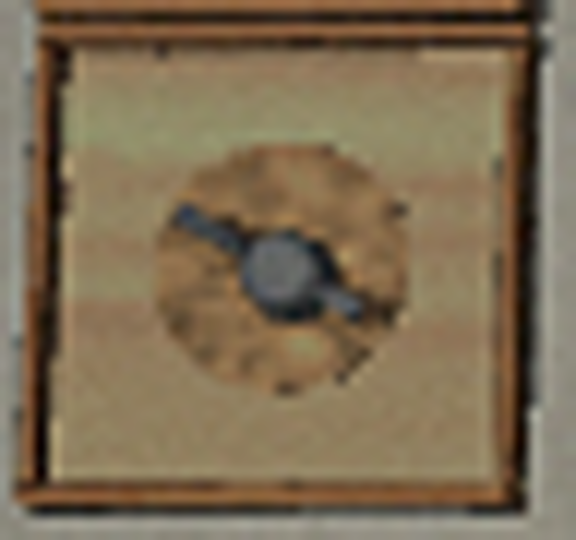

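```bash
python3 -c "
from h import *
t=load('top0');s=load('side0')
def pt(p):return ((p[0]+.5)/12-.5+160,(p[1]+.5)/12-.5+160)
def ps(p):return ((p[0]+.5)/8-.5+250,(p[1]+.5)/8-.5+290)
for p,h in [((183,215),.024),((358,310),.024),((285,270),.016),((285,270),.013),((282,268),.004)]:print('t',ray(t,*pt(p),h).round(4))
for p,h in [((322,112),.024),((226,215),.022),((280,200),.016),((280,200),.013),((268,225),.004)]:print('s',ray(s,*ps(p),h).round(4))
"
```

```text
t [0.6144 0.272  0.024 ]
t [0.5974 0.2388 0.024 ]
t [0.6062 0.2551 0.016 ]
t [0.6068 0.256  0.013 ]
t [0.6089 0.2594 0.004 ]
s [0.5998 0.2442 0.024 ]
s [0.6147 0.2724 0.022 ]
s [0.6056 0.2621 0.016 ]
s [0.6062 0.2596 0.013 ]
s [0.6092 0.2592 0.004 ]
```

apply_moves --moves '[[[2,2,0],-5,0.4],[[4,4,0],-12,0.4],[[7,6,0],-20,0.4],[[9,8,0],-27,0.4],[[11,9.5,0],-32.5,0.4],[[12.8,10.7,0],-32.5,0.4],[[12.8,10.7,1],-32.5,0.4],[[12.8,10.7,1.8],-32.5,0.4],[[12.8,10.7,1.8],-32.5,0.4],[[12.8,10.7,1.8],-32.5,0.4]]'

```text
clock: 14.75
tcp_pos: [0.6066, 0.2549, 0.1008]
orientation: [-0.0, 0.236, 0.972, -0.0]
wrist_force: [0.1, -0.3, -0.2]
finger_gap: 0.0343
```

```bash
python3 -c "
from h import *
avg(3)
c=shot('side','s7');c=c['pixels'][:,:,::-1];a=cv2.resize(c[200:350,220:350],None,fx=4,fy=4)
c=shot('top','t7')['pixels'][:,:,::-1];b=cv2.resize(c[130:280,215:265],None,fx=4,fy=4)
cv2.imwrite('pics/m7.png',np.hstack([a,b]))
go(.606,.2555,.007,152.8)
"
```

```text
avg [0.6068 0.2552 0.1012] [0.     0.0001 0.0001]
t 15.0 tcp [0.6068 0.2555 0.1012] ang 152.8 tilt [ 0.001  0.    -1.   ] gap 0.0345 F [0.4 0.5 1.2] j6 -0.82 | shift cm [ 0.07 -0.04  9.42] yaw -0.004659281159803186
```

View pics/m7.png

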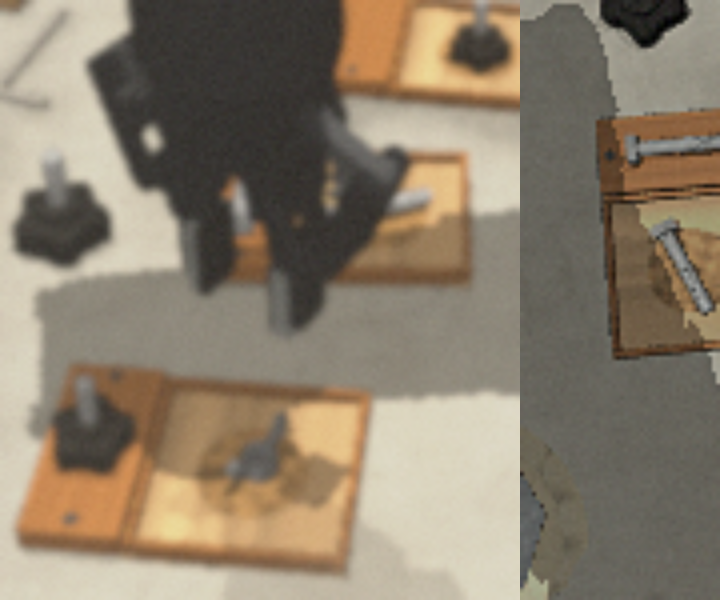

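apply_moves --moves '[[[0.05,0,3],0,0.4],[[0.05,0,6],0,0.4],[[0.05,0,8],0,0.4],[[0.05,0,9],0,0.4],[[0.05,0,9.35],0,0.4],[[0.05,0,9.35],0,0.4],[[0.05,0,9.35],0,0],[[0.05,0,9.35],0,0],[[0.05,0,9.35],0,0],[[0.05,0,9.35],0,0]]'

```text
clock: 16.25
tcp_pos: [0.6069, 0.2562, 0.0085]
orientation: [0.001, 0.235, 0.972, 0.001]
wrist_force: [-1.2, 0.7, 6.3]
finger_gap: 0.0142
```

apply_moves --moves '[[[0,0,-0.3],0,0],[[0,0,-1],0,0],[[0,0,-2],0,0],[[0,0,-3.5],0,0],[[0,0,-5.5],0,0],[[0,0,-8],0,0],[[0,0,-10],0,0],[[0,0,-12],0,0],[[0,0,-12],0,0],[[0,0,-12],0,0]]'

```text
clock: 17.5
tcp_pos: [0.6059, 0.2559, 0.1271]
orientation: [-0.0, 0.235, 0.972, -0.0]
wrist_force: [0.0, -0.2, -0.4]
finger_gap: 0.0141
```

```bash
python3 -c "
from h import *
c=shot('side','s8');c=c['pixels'][:,:,::-1];a=cv2.resize(c[180:340,220:370],None,fx=4,fy=3.7)
cv2.imwrite('pics/m8.png',a)
go(.5296,-.224,.128,90)
"
```

```text
t 17.55 tcp [0.6055 0.2558 0.1265] ang 152.8 tilt [-0.001 -0.    -1.   ] gap 0.0139 F [-0.  -0.4 -0.2] j6 -0.82 | shift cm [-15.16 -46.15  -0.12] yaw 62.81618595637815
```

View pics/m8.png

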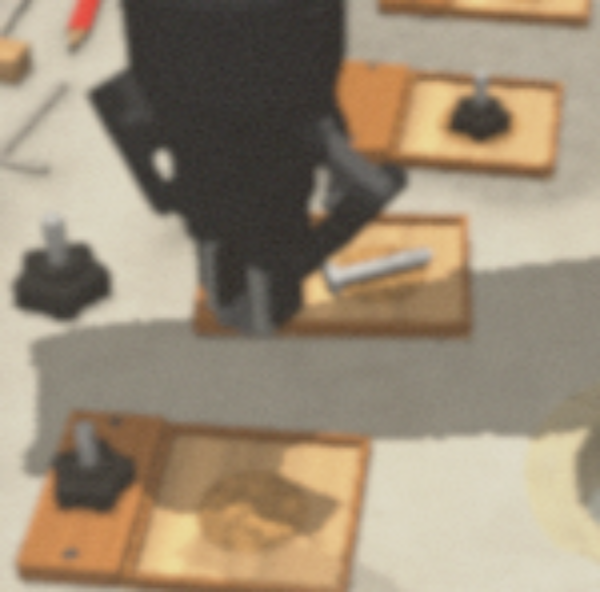

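apply_moves --moves '[[[-1,-3,0],0,0],[[-2.6,-8,0],0,0],[[-4.3,-13,0],0,0],[[-6.1,-18.5,0],0,0],[[-7.9,-24,0],0,0],[[-9.7,-29.5,0],0,0],[[-11.5,-35,0],0,0],[[-13.1,-40,0],0,0],[[-14.3,-43.5,0],0,0],[[-15.1,-46.1,0],0,0]]'

```text
clock: 18.8
tcp_pos: [0.5287, -0.2247, 0.1261]
orientation: [-0.001, 0.236, 0.972, 0.0]
wrist_force: [0.4, -0.1, 0.6]
finger_gap: 0.0141
```

```bash
python3 -c "
from h import *
avg(4)
c=shot('side','s9');c=c['pixels'][:,:,::-1];a=cv2.resize(c[100:250,280:430],None,fx=4,fy=3.9)
cv2.imwrite('pics/m9.png',a)
go(.5296,-.224,.0088,152.8)
"
```

```text
avg [ 0.5289 -0.225   0.1262] [0.0002 0.0017 0.0001]
t 19.05 tcp [ 0.5293 -0.2224  0.1265] ang 152.8 tilt [-0.001  0.001 -1.   ] gap 0.0143 F [ 0.2  0.3 -0.7] j6 -1.63 | shift cm [-0.12 -0.14 11.77] yaw 0.016462051629702046
```

View pics/m9.png

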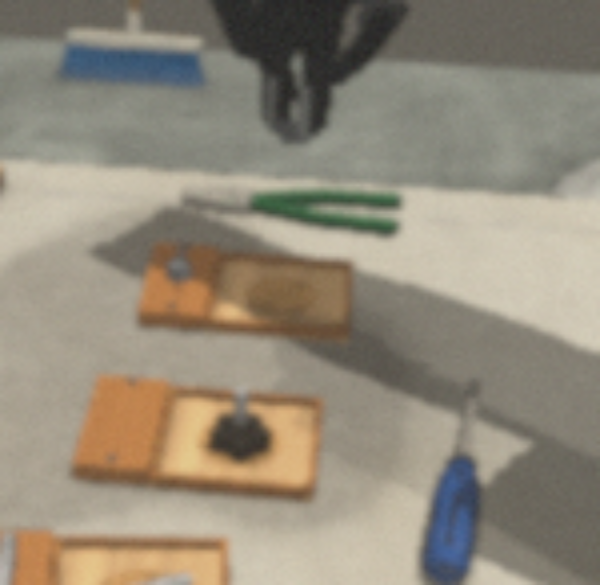

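apply_moves --moves '[[[-0.1,-0.1,4],0,0],[[-0.1,-0.1,8],0,0],[[-0.1,-0.1,10],0,0],[[-0.1,-0.1,11],0,0],[[-0.1,-0.1,11.6],0,0],[[-0.1,-0.1,11.8],0,0],[[-0.1,-0.1,11.85],0,0],[[-0.1,-0.1,11.85],0,0],[[-0.1,-0.1,11.85],0,0.3],[[-0.1,-0.1,11.85],0,0.4]]'

```text
clock: 20.3
tcp_pos: [0.5304, -0.2246, 0.009]
orientation: [0.0, 0.235, 0.972, -0.0]
wrist_force: [-0.8, 0.4, 0.9]
finger_gap: 0.0342
```

apply_moves --moves '[[[0,0,-0.5],0,0.4],[[0,0,-2],0,0.4],[[0,0,-5],0,0.4],[[0,0,-8],0,0.4],[[0,0,-10],0,0.4],[[0,0,-11],0,0.4],[[0,0,-11],0,0.4],[[0,0,-11],0,0.4],[[0,0,-11],0,0.4],[[0,0,-11],0,0.4]]'

```text
clock: 21.55
tcp_pos: [0.5299, -0.2243, 0.118]
orientation: [-0.001, 0.235, 0.972, 0.0]
wrist_force: [-0.3, -0.1, -0.4]
finger_gap: 0.0342
```

```bash
python3 -c "
from h import *
c=shot('side','s10')['pixels'][:,:,::-1];a=cv2.resize(c[150:250,280:430],None,fx=5,fy=5)
cv2.imwrite('pics/m10.png',a)
c=shot('top','t10')['pixels'][:,:,::-1];b=cv2.resize(c[170:245,225:355],None,fx=6,fy=6,interpolation=cv2.INTER_CUBIC)
cv2.imwrite('pics/m10t.png',b)
go(.541,-.054,.10,90)
"
```

```text
t 21.65 tcp [ 0.5301 -0.2244  0.1184] ang 152.8 tilt [-0.001  0.    -1.   ] gap 0.0345 F [-0.6 -0.3  0.1] j6 -1.64 | shift cm [ 6.81 15.66  1.84] yaw 62.81829581666375
```

View pics/m10.png

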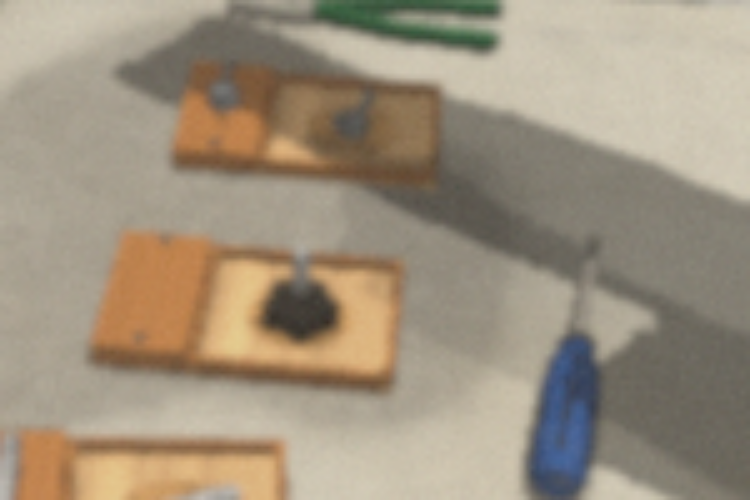

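View pics/m10t.png

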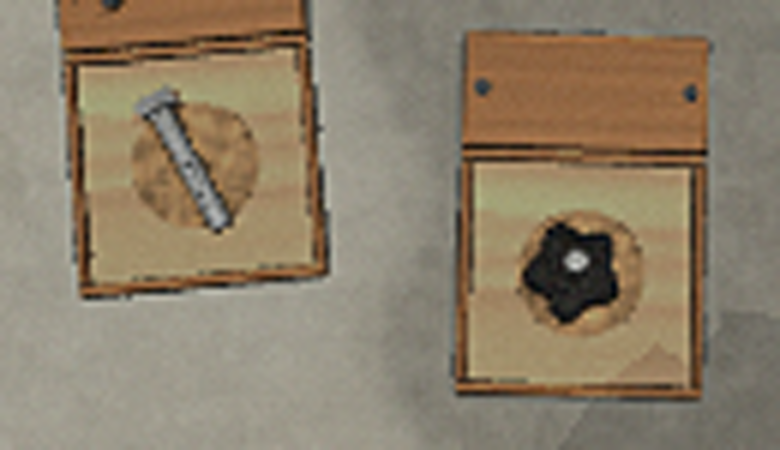

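```bash
python3 -c "
from h import *
t=load('t10')
def pt(p):return ((p[0]+.5)/6-.5+225,(p[1]+.5)/6-.5+170)
for n,p,h in [('stud',(575,260),.045),('head',(571,273),.018),('bolt head',(155,97),.013),('tail',(221,231),.013),('disc',(196,164),.004)]:print(n,ray(t,*pt(p),h).round(4))
"
```

```text
stud [ 0.541  -0.0511  0.045 ]
head [ 0.5396 -0.0506  0.018 ]
bolt head [0.6024 0.1061 0.013 ]
tail [0.5526 0.0793 0.013 ]
disc [0.579  0.0908 0.004 ]
```

apply_moves --moves '[[[1,2,0],10,0.4],[[2.5,5,0],20,0.4],[[4,9,0],30,0.4],[[5.5,12.5,0],40,0.4],[[6.5,15,0],50,0.4],[[6.95,15.9,0],60,0.4],[[6.95,15.9,0],62.8,0.4],[[6.95,15.9,1],62.8,0.4],[[6.95,15.9,1.8],62.8,0.4],[[6.95,15.9,1.8],62.8,0.4]]'

```text
clock: 22.9
tcp_pos: [0.5401, -0.0513, 0.0995]
orientation: [-0.001, 0.707, 0.707, -0.001]
wrist_force: [-0.0, 0.4, -0.5]
finger_gap: 0.0342
```

```bash
python3 -c "
from h import *
avg(3)
go(.541,-.051,.027,90)
c=shot('top','t11')['pixels'][:,:,::-1];b=cv2.resize(c[170:245,355:455],None,fx=6,fy=6,interpolation=cv2.INTER_CUBIC)
cv2.imwrite('pics/m11t.png',b)
"
```

```text
avg [ 0.5408 -0.0515  0.1004] [0.0002 0.     0.0003]
t 23.05 tcp [ 0.5411 -0.0515  0.1008] ang 90.0 tilt [-0.  0. -1.] gap 0.0344 F [0.3 0.3 0.5] j6 -0.24 | shift cm [ 0.05 -0.01  7.38] yaw 0.009130544095214077
```

View pics/m11t.png

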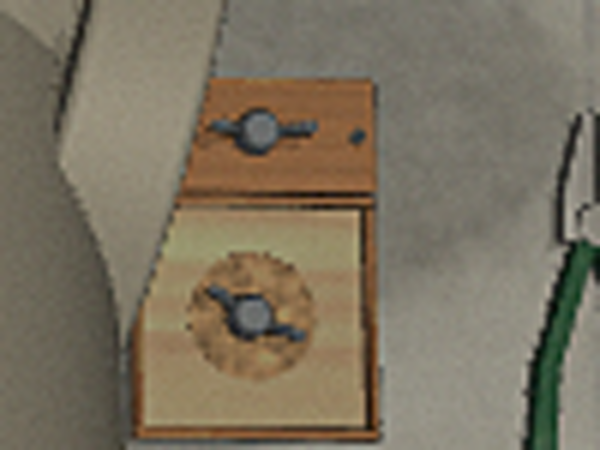

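Wing nut stands centred on its disc (body at zoom 252,316; disc at 252,316). Now the knob.

apply_moves --moves '[[[0.05,0,3],0,0.4],[[0.05,0,5],0,0.4],[[0.05,0,6.5],0,0.4],[[0.05,0,7.1],0,0.4],[[0.05,0,7.4],0,0.4],[[0.05,0,7.4],0,0.4],[[0.05,0,7.4],0,0],[[0.05,0,7.4],0,0],[[0.05,0,7.4],0,0],[[0.05,0,7.4],0,0]]' --squeeze 30

```text
clock: 24.35
tcp_pos: [0.5412, -0.0508, 0.027]
orientation: [0.0, 0.707, 0.707, 0.0]
wrist_force: [-0.4, -0.4, 1.9]
finger_gap: 0.0064
```

apply_moves --moves '[[[0,0,-0.3],0,0],[[0,0,-1],0,0],[[0,0,-2.5],0,0],[[0,0,-5],0,0],[[0,0,-8],0,0],[[0,0,-11],0,0],[[0,0,-12],0,0],[[0,0,-12],0,0],[[0,0,-12],0,0],[[0,0,-12],0,0]]'

```text
clock: 25.6
tcp_pos: [0.5402, -0.0506, 0.1455]
orientation: [-0.001, 0.707, 0.707, -0.001]
wrist_force: [-0.2, -0.3, 0.0]
finger_gap: 0.0065
```

```bash
python3 -c "
from h import *
go(.6085,.259,.146,90)
c=shot('side','s12')['pixels'][:,:,::-1];cv2.imwrite('pics/m12.png',cv2.resize(c[100:250,260:410],None,fx=4,fy=4))
"
```

```text
t 25.6 tcp [ 0.5402 -0.0506  0.1455] ang 90.0 tilt [-0.002  0.001 -1.   ] gap 0.0065 F [-0.2 -0.3  0. ] j6 -0.24 | shift cm [30.96  6.83 -0.04] yaw 0.016454562802096007
```

View pics/m12.png

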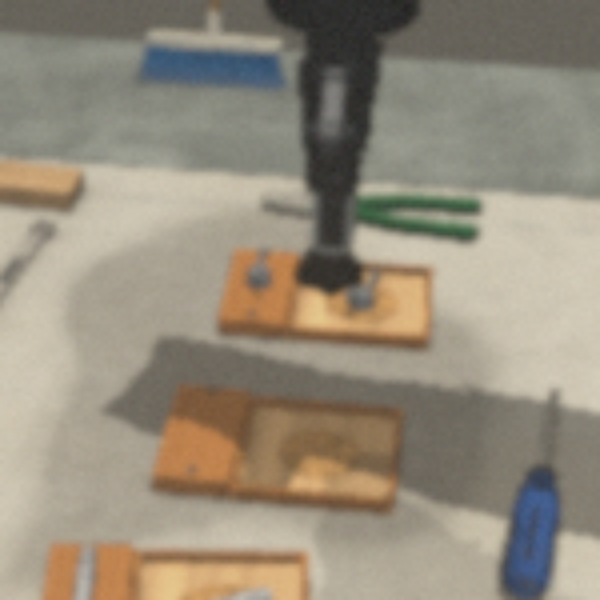

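apply_moves --moves '[[[2.5,0.5,0],0,0],[[6.5,1.4,0],0,0],[[11,2.4,0],0,0],[[15.5,3.4,0],0,0],[[20,4.4,0],0,0],[[24.5,5.4,0],0,0],[[28,6.2,0],0,0],[[30.9,6.8,0],0,0],[[30.9,6.8,0],0,0],[[30.9,6.8,0],0,0]]'

```text
clock: 26.9
tcp_pos: [0.6085, 0.2577, 0.146]
orientation: [-0.0, 0.707, 0.707, -0.001]
wrist_force: [0.4, -0.3, -1.1]
finger_gap: 0.0066
```

```bash
python3 -c "
from h import *
avg(4)
go(.6084,.2588,.027,90)
"
```

```text
avg [0.6088 0.2572 0.1466] [0.0001 0.0001 0.0002]
t 27.1 tcp [0.6089 0.2571 0.1469] ang 89.9 tilt [-0. -0. -1.] gap 0.0064 F [ 0.  -0.8  0.7] j6 0.28 | shift cm [ 0.17 -0.05 11.99] yaw -0.06422253030370939
```

apply_moves --moves '[[[0.15,0,4],0,0],[[0.15,0,8],0,0],[[0.15,0,10.5],0,0],[[0.15,0,11.5],0,0],[[0.15,0,11.9],0,0],[[0.15,0,12],0,0],[[0.15,0,12],0,0],[[0.15,0,12],0,0.2],[[0.15,0,12],0,0.4],[[0.15,0,12],0,0.4]]'

```text
clock: 28.35
tcp_pos: [0.6091, 0.2598, 0.027]
orientation: [0.0, 0.707, 0.707, 0.0]
wrist_force: [-0.2, -0.5, 0.6]
finger_gap: 0.034
```

apply_moves --moves '[[[0.15,0,-1],0,0.4],[[0.15,0,-4],0,0.4],[[0.15,0,-8],0,0.4],[[0.15,0,-12],0,0.4],[[0,-4,-14],0,0.4],[[0,-8,-14],0,0.4],[[4,-12,-14],0,0.4],[[8,-15,-14],0,0.4],[[12,-16,-14],0,0.4],[[12,-16,-14],0,0.4]]'

```text
clock: 29.6
tcp_pos: [0.4479, 0.3823, 0.1678]
orientation: [-0.0, 0.705, 0.709, 0.001]
wrist_force: [-0.3, -0.5, -0.9]
finger_gap: 0.0341
```

```bash
python3 -c "
from h import *
go(.6084,.2588,.027,90)
c=shot('top','t13')['pixels'][:,:,::-1];cv2.imwrite('pics/m13t.png',cv2.resize(c[135:255,150:310],None,fx=5,fy=5,interpolation=cv2.INTER_CUBIC))
shot('side','s13')
"
```

```text
t 29.6 tcp [0.4479 0.3823 0.1678] ang 90.3 tilt [ 0.001  0.001 -1.   ] gap 0.0341 F [-0.3 -0.5 -0.9] j6 0.57 | shift cm [-12.44  15.97  14.08] yaw 0.26363265773821354
```

View pics/m13t.png

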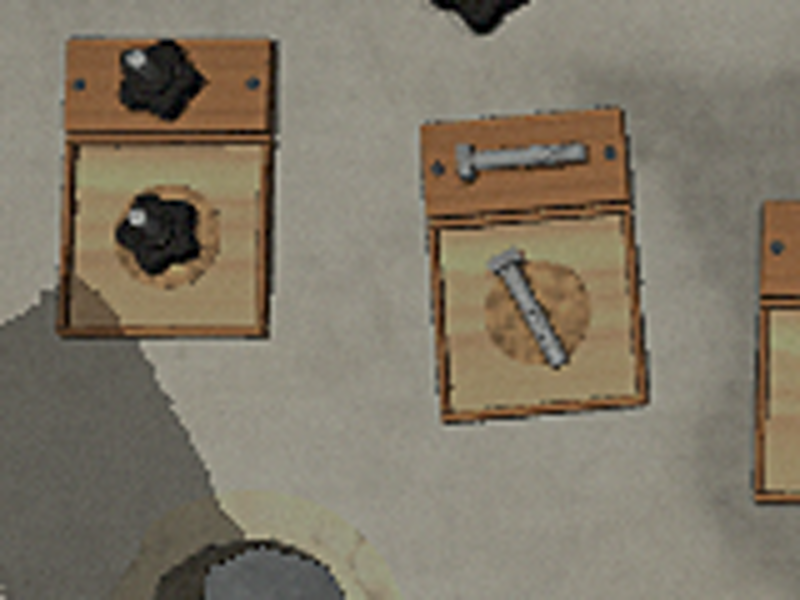

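View pics/s13.png

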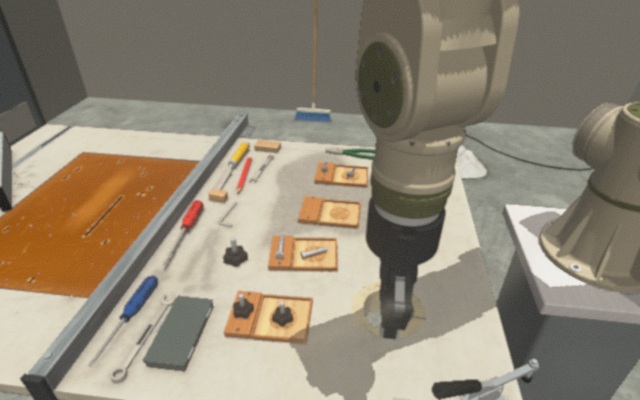

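View pics/t13.png

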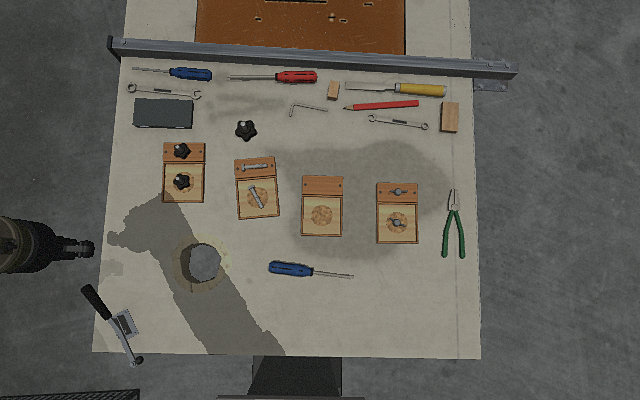

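```bash
python3 -c "
from h import *
t=load('t13')
def pt(p):return ((p[0]+.5)/5-.5+150,(p[1]+.5)/5-.5+135)
for n,p,h in [('stud',(137,218),.044),('head',(160,234),.016),('disc',(168,237),.004),('bolt head',(505,255),.013),('tail',(560,365),.013),('disc',(538,313),.004)]:print(n,ray(t,*pt(p),h).round(4))
s=load('s13'); print(proj(s,(.6085,.259,.044)))
cv2.imwrite('pics/m14.png',cv2.resize(s['pixels'][155:345,220:375,::-1],None,fx=3.1,fy=3.1,interpolation=cv2.INTER_CUBIC))
"
```

```text
stud [0.6087 0.2605 0.044 ]
head [0.6075 0.259  0.016 ]
disc [0.6086 0.259  0.004 ]
bolt head [0.6028 0.1057 0.013 ]
tail [0.5537 0.079  0.013 ]
disc [0.5783 0.0909 0.004 ]
(np.float64(282.5628015857523), np.float64(301.6314101312338))
```

View pics/m14.png

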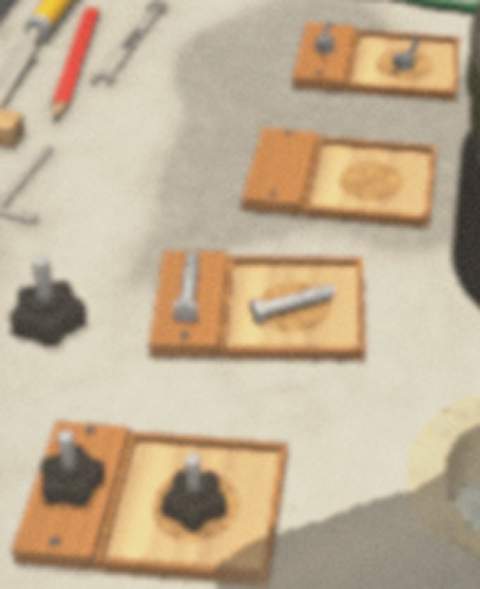

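```bash
python3 -c "
from h import *
print(env.hand_in())"
```

```text
the job is handed in; nothing more can be done
None
```

The three parts are in their own trays and the job is handed in, at about 30 s of the 101 s allowed. The knob went to the spare tray first. Then the bolt went to its tray, the wing nut to its tray, and last the knob from the spare tray to its own.

The last pictures, from both cameras:

- **Knob:** it stands upright with the stud up, about 1–2 mm from the centre of the well.
- **Bolt:** it lies flat across the cork disc, its middle about 1–2 mm off centre. It is turned about 28° to the bench's x axis, so it does not line up with the sample.
- **Wing nut:** it stands on its base on the disc. I judged its position by eye in the picture, not with the calibration, and saw no offset.
- **Rest of the bench:** the spare tray is empty. The pliers and the blue screwdriver look unmoved, and the larger look-alike knob was not touched.
- **Forces:** the wrist force stayed under 7 N in every reading I took, and the gripper ended clear of everything.

One reading was lower than expected. The finger opening was about 3 mm under the wing nut's stated 17 mm width, against 1.5 mm or so under for the other two parts. The grip held all the same.

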